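# Close the polishing tumbler and hold its run lever level

## Robot

A 7-joint arm with a two-finger parallel gripper is mounted at the origin on the work surface. World frame = base frame: x ahead of the robot, y to its left, z up, the work surface at z = 0. Lengths are in m, angles in rad, forces in N, time in s.
With the tool pointing down it reaches from about 0.4 to 0.925 m from the base axis. Payload 4.1 kg.
Tool frame: the origin (TCP) lies on the mounting face of the last link; the fingertips stand 173 mm ahead of it and the grasp point (between the pads) lies 155 mm ahead of it; z points along the fingers, y is the line along which they close (so a half turn about z gives the same grasp; the last joint's range is limited). The gripper opens to 85 mm and grips with 20 to 120 N. Pads are 22 mm wide; open, the fingers measure 114 mm over their backs; the gripper's body (76 mm by 85 mm) begins 54 mm behind the grasp point. The pads swing forward as they close: fully open they stand 13 mm farther back than shut.
Start: joints at [1.076, 0.398, 0.045, 1.537, -0.019, 1.207, -0.051], TCP at [0.251, -0.6, 0.405] pointing down, gripper open.
Joint ranges: [-2.82, 2.82], [-0.49, 2.23], [-1.37, 1.46], [0, 2.46], [-1.36, 4.5], [0.23, 2], [-2.94, 2.94]. Speed limits (rad/s): [2.57, 2.57, 3.14, 3.14, 3.14, 3.14, 3.14].

## Interface

Orientations are given as a rotation vector (axis times angle).
In Python, from rig import ctrl gives the robot as it stands.
- The arm moves only by the shell command python3 -m pendant 'ROWS' [FORCE]. ROWS is JSON, a list of rows, each an object of numbers: "dx", "dy", "dz": the shift along the world's x, y, z in mm; "wx", "wy", "wz": the turn, a rotation vector about the world's x, y, z in degrees; "claw": the closure in counts, from 0 (fully open) to 255 (shut). A call has 1 to 20 rows; each row is the pose to reach, as a shift and turn from the pose commanded when the call began; what a row does not reach only later rows make up. A row lasts 1/8 s, in which the tool goes at most 62.5 mm and 10.7 degrees, less where a joint would pass 70% of its speed; a pose out of reach is approached as far as the arm can. A call with a gripper value outside its range is refused whole. The fingers move at their own pace and stop on an object; FORCE is the grip in N (left out, the last holds). Time passes only in rows, so rows that repeat a pose let the fingers close. It gives the time, the measured TCP pose, the force, the opening and the grip force at its end, in the units of the state.
- ctrl.sense(): the state, without advancing time (a new reading comes with each control period).
- ctrl.snapshot(name): name is "scene" or "side" or "wrist"; returns a dict with "img" (384x512x3 uint8, red, green, blue), "camera_matrix" (3x3 intrinsics, pixels), "k1" (the pictures are not rectified: a ray, as slopes to the right and down, at radius r is drawn at 1 + k1 r^2 times it, then the intrinsics apply), "rvec" (rotation vector, rad) and "tvec" (3), from world to camera coordinates, as OpenCV has them. Camera axes: x right, y down, z forward; pixel columns grow to the right and rows downward; lengths in m; the calibration is good to about 2 mm. A picture is of the moment at which its call begins. There is no depth.
- ctrl.close_job(): hands the job in; it is judged then, once.
The state is a dict: "t": time; "q": joint angles; "qd": joint speeds; "effort": joint torques, N m; "ee_pos": TCP position; "tcp_rot": TCP orientation; "contact_force": force on the tool from outside, world axes, zero at the start; "moment": the same for the moment, N m; "grip_width": finger opening in m; "gripper_force": force on a finger pad.
Only numpy, scipy, OpenCV 4.12 (cv2) and the standard library are available. Lean on these libraries where they do the work, as an engineer would, in place of code of your own. Each camera call takes 0.05 s, during which the arm holds its last target. There are 200 camera calls.

## Task

Pick up the tumbler's loose lid by its knob, press it down into the open bowl until it snaps home and its flange sits level on the rim all round, and let go of it. Only then press the sprung hold-to-run lever down until it is level (the slow speed; never right down to its stop, which is the fast one) and finish while still holding it level with the gripper. Leave everything else on the bench alone.

Things in the scene. Friction and masses are not known exactly. Their poses are not given: they have to be found in the camera images.
- tumbler: polishing tumbler, fixed: round grey housing 164 mm across, 85 mm high, carrying an upright white bowl of 104 mm outer, 96 mm inner diameter, rim 145 mm above the bench. Origin at the centre of the underside, z up. Four sprung steel balls 5 mm below the rim, inside, stop a loosely laid lid about 14 mm short of home and give way under a push of roughly 5 to 15 N.
- bowl_rim (a point): centre of the bowl's mouth, at rim height (145 mm above the bench); z up.
- lid: loose lid, knob up on the bench, about 0.11 kg. From its origin (centre of underside) upwards: black rubber plug 22 mm deep, 90 mm across (tapered foot, 80 mm); white flange 108 mm across, 22 to 27 mm up; white round knob 24 mm across, 27 to 55 mm up. z points up the knob. Home: flange underside on the bowl's rim.
- lid_flange (a point): centre of the underside of the lid's flange, 22 mm above the lid's origin; same axes as the lid.
- lid_knob (a point): centre of the top of the lid's knob, 55 mm above the lid's origin; same axes as the lid.
- stand: lever stand, fixed: dark steel plate 230 (x) x 110 (y) x 12 mm with a grey block, 70 x 90 mm, 72 mm high, on its +x end. Origin at the centre of the plate's underside, z up. The lever reaches from the block towards -x; its hinge axis is along y at x = +40, z = 90 mm in this frame, between two grey cheeks 110 mm high.
- lever_pad (a point): centre of the top face of the black pad at the lever's free end. The pad is 50 mm (along the lever) x 60 mm x 10 mm; its centre is 110 mm from the hinge axis. z is the pad's upward normal, x points along the lever towards the hinge. At rest it is about 137 mm above the bench; with the lever level 95 mm.
- lever (a joint): angle of the sprung run lever in rad: 0 at rest (free end pointing 0.40 rad upwards), growing as the pad is pressed down; 0.40 is level; 0.70 is the lower stop. The spring pushes back with about 2 N on the pad at the start, 6 N at level and 9 N at the stop, and returns the lever when let go.
- saw: jeweller's saw frame lying flat, about 235 mm long: steel U-frame and a wooden handle. Leave alone. Origin at its underside.
- file: small screwdriver with a wooden handle, about 150 mm long, lying near the robot. Leave alone. Origin at its underside.
- dish: small white ceramic bowl, 64 mm across, 20 mm high. Leave alone. Origin at its underside.
- cup: small aluminium cup, 50 mm across, 45 mm high. Leave alone. Origin at its underside.
- jar: small amber glass jar with a black cap, 52 mm across, 60 mm high. Leave alone. Origin at its underside.
- tray: shallow brass plate, 90 mm across, 15 mm high. Leave alone. Origin at its underside.

How it is judged:
On the way, in this order (a step that is already met when the one before it is completed fails the run):
1. the lid is pressed home, level on the bowl's rim, and let go (z of lid_flange in the frame of bowl_rim between -0.003 and 0.003 m and horizontal distance between lid_flange and bowl_rim below 0.006 m and angle between lid_flange's own z axis and vertical below 0.05 rad and contact force between each of the arm, the fingers and lid below 0.3 N), for 0.2 s.
2. the lever is pressed level and held there (value of joint lever between 0.3 and 0.5 rad and contact force between any of the fingers, the arm and lever above 1.5 N), for 0.5 s.
At the end, for the whole second after the job is handed in: The lid's flange is on the bowl's rim within 3 mm in height, centred within 6 mm, level within 0.05 rad, at rest and not touched by the robot; the lever is held still at 0.30 to 0.50 rad (level within 0.10 rad) by the robot itself, which pushes on it with more than 1.5 N (all of step 1 and all of step 2 and velocity of joint lever between -0.1 and 0.1 rad/s and linear speed of lid below 0.02 m/s); the arm keeps its last pose, push and grip.
It fails at once if the lever is pressed (beyond 0.15 rad) while the lid is not seated (value of joint lever above 0.15 rad and not (z of lid_flange in the frame of bowl_rim between -0.003 and 0.003 m and horizontal distance between lid_flange and bowl_rim below 0.006 m and angle between lid_flange's own z axis and vertical below 0.05 rad)).
It fails at once if the lever is pushed down to its stop (beyond 0.62 rad) (value of joint lever above 0.62 rad).
It fails at once if something else on the bench is moved by more than 30 mm (distance of any of saw, file, dish, cup, jar, tray from where it was at the start of the episode above 0.03 m).
It also fails if it takes over 62 s, if anything falls off the work surface, if the arm or the gripper's body presses on something with over 40 N, if the wrist force passes 120 N, or if a joint passes its speed limit or range.

## Working session

There is one attempt and no reset: what is moved stays moved. The work goes in short steps, Python scripts to look and compute and a shell command to move; the robot and the scene stay as the last step left them, time stands still between calls to the robot, and variables do not carry over. Pictures are saved under pics/ and viewed, at most 10 in all, crops included, and the job is handed in when it is done.

```bash
mkdir -p pics; ls
cat > h.py <<'E'
import numpy as np, cv2
from rig import ctrl
def snap(n,f=None):
    s=ctrl.snapshot(n)
    if f: cv2.imwrite('pics/'+f,cv2.cvtColor(s['img'],cv2.COLOR_RGB2BGR))
    return s
def ray(s,u,v):
    K=np.array(s['camera_matrix'],float);k1=s['k1']
    d=np.array([(u-K[0,2])/K[0,0],(v-K[1,2])/K[1,1]]);p=d.copy()
    for _ in range(20): p=d/(1+k1*(p@p))
    R=cv2.Rodrigues(np.array(s['rvec'],float))[0];t=np.array(s['tvec'],float).ravel()
    return -R.T@t,R.T@np.array([p[0],p[1],1.])
def onz(s,u,v,z):
    c,d=ray(s,u,v);return c+d*(z-c[2])/d[2]
def proj(s,P):
    R=cv2.Rodrigues(np.array(s['rvec'],float))[0];p=R@np.array(P,float)+np.array(s['tvec'],float).ravel()
    p=p[:2]/p[2];p=p*(1+s['k1']*(p@p));K=np.array(s['camera_matrix'])
    return K[0,0]*p[0]+K[0,2],K[1,1]*p[1]+K[1,2]
E
python3 - <<'E'
from h import *
a=snap('scene','a.png');b=snap('side','b.png');w=snap('wrist')
cv2.imwrite('pics/ab.png',np.vstack([np.hstack([cv2.imread('pics/a.png')])]))
for s in(a,b,w):print(ray(s,256,192),s['k1'],s['camera_matrix'][0][0])
print(ctrl.sense())
E
```

```text
pics
(array([ 1.21785463, -0.25867504,  0.9386836 ]), array([-0.60554735,  0.22823626, -0.76248644])) 0.034960155198034075 379.8102204560565
(array([0.1820448 , 0.75179396, 1.08602311]), array([ 0.27501697, -0.58123599, -0.76586505])) -0.06174205741243591 394.41309316949616
(array([ 0.32584426, -0.5670767 ,  0.37184887]), array([-0.28060294, -0.13158932, -0.95089376])) 0.006485795211120917 298.032765145866
{'t': 0.15, 'q': array([ 1.07598958,  0.39901841,  0.04503561,  1.53756373, -0.01870133,
        1.20690499, -0.05068871]), 'qd': array([ 1.08111619e-03, -1.40187819e-03,  9.73926996e-05, -5.35078118e-03,
       -6.93981544e-04,  1.72915067e-04,  1.13691260e-04]), 'effort': array([ 2.59013228e-03, -4.75560200e+01,  1.36721414e+00, -2.54509914e+01,
        1.17246079e-02,  6.47651235e-03,  6.14972446e-07]), 'ee_pos': array([ 0.25057178, -0.59952591,  0.40391618]), 'tcp_rot': array([-3.07883889e+00, -6.17597042e-01,  6.07416959e-04]), 'contact_force': array([-0.07282137,  0.46037047,  0.40377377]), 'moment': array([-0.03719924, -0.02579333, -0.04447273]), 'gripper_force': 0.0, 'grip_width': 0.08562573303491816}
```

View pics/a.png

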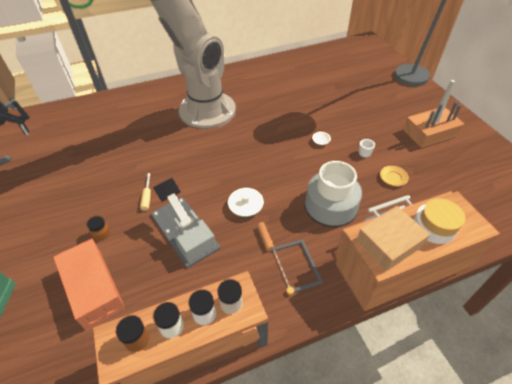

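View pics/b.png

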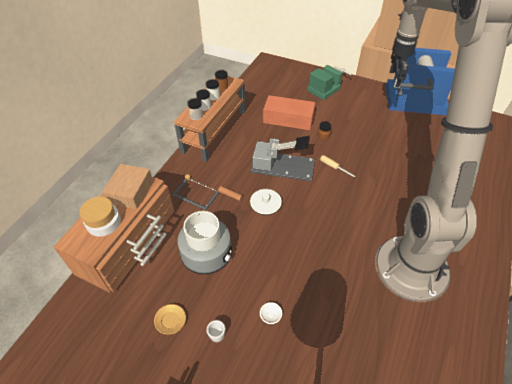

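Scene view: lid at about (246,203), bowl mouth at (338,176), lever pad at (168,188), with the stand running to (200,245). Side view: lid at (266,201), bowl mouth at (203,224), pad at (301,144), stand plate at (285,165).

Run:
```python
from h import *
a=snap('scene');b=snap('side')
def white(s,box,name):
    x0,y0,x1,y1=box;c=s['img'][y0:y1,x0:x1].astype(int)
    m=((c.min(2)>140)&(c.max(2)-c.min(2)<60)).astype(np.uint8)
    n,l,st,ce=cv2.connectedComponentsWithStats(m);i=1+np.argmax(st[1:,4])
    cn=max(cv2.findContours((l==i).astype(np.uint8),cv2.RETR_EXTERNAL,cv2.CHAIN_APPROX_NONE)[0],key=len)
    e=cv2.fitEllipse(cv2.convexHull(cn)); print(name,st[i],e)
    return e[0][0]+x0,e[0][1]+y0
la=white(a,(222,182,270,222),'lidA');lb=white(b,(245,182,288,220),'lidB')
print('lid',onz(a,*la,.0245),onz(b,*lb,.0245))
big=lambda s,x,y,w,h,f:cv2.resize(cv2.cvtColor(s['img'][y:y+h,x:x+w],cv2.COLOR_RGB2BGR),None,fx=4,fy=4,interpolation=cv2.INTER_CUBIC)
A1=big(a,295,150,90,75,0);A2=big(a,140,170,90,75,0);B1=big(b,165,200,90,75,0);B2=big(b,240,120,90,75,0)
cv2.imwrite('pics/c.png',np.vstack([np.hstack([A1,A2]),np.hstack([B1,B2])]))
```

```text
lidA [  6   6  36  28 805] ((23.272686004638672, 19.578706741333008), (28.433979034423828, 35.581321716308594), 87.67504119873047)
lidB [  5   7  32  25 625] ((20.299081802368164, 19.094486236572266), (25.47394371032715, 31.070852279663086), 89.93297576904297)
lid [ 0.51530745 -0.0300105   0.0245    ] [ 0.5168011  -0.03028616  0.0245    ]
```

View pics/c.png

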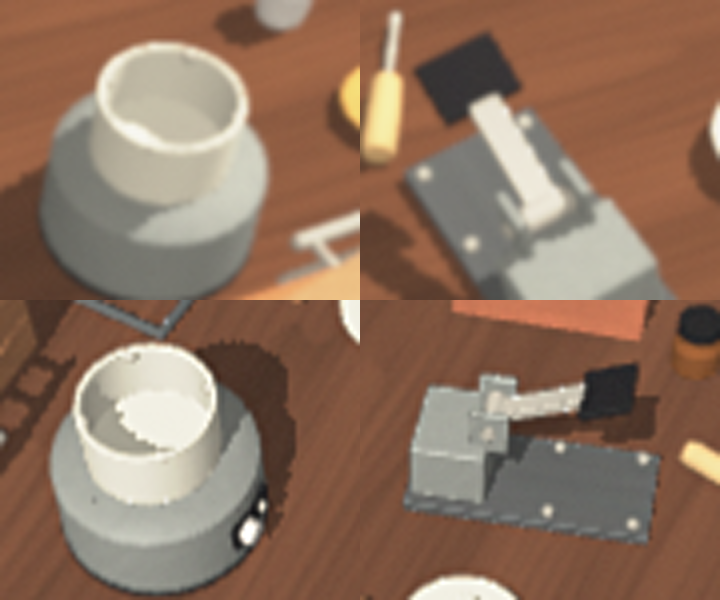

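The crops show the bowl mouth ellipse (upper left: x 96–248, top 43; lower left: x 75–217, top 343). They also show the black pad quads and the stand direction.

Run:
```python
from h import *
from scipy.optimize import least_squares
a=snap('scene');b=snap('side')
t=np.linspace(0,2*np.pi,73)
def ext(s,c):
    p=np.array([proj(s,(c[0]+.052*np.cos(k),c[1]+.052*np.sin(k),.145)) for k in t]);return np.array([p[:,0].min(),p[:,0].max(),p[:,1].min()])
ma=np.array([295+96/4,295+248/4,150+43/4]);mb=np.array([165+75/4,165+217/4,200+43/4])
for S,M in((a,ma),(b,mb)):
    r=least_squares(lambda c:ext(S,c)-M,[.6,-.25]);print('bowl',r.x,r.fun)
A=lambda u,v:(140+(u-360)/4,170+v/4);B=lambda u,v:(240+(u-360)/4,120+(v-300)/4)
pa=np.array([onz(a,*A(*p),.137) for p in[(415,72),(487,33),(521,83),(452,125)]]);print(pa,pa.mean(0))
pb=np.array([onz(b,*B(*p),.137) for p in[(637,365),(633,410),(588,420),(583,375)]]);print(pb.mean(0))
# stand plate corners at z=.012, screws
for p in[(412,180),(525,108)]:print('A',onz(a,*A(*p),.012))
for p in[(660,457),(648,536),(405,503)]:print('B',onz(b,*B(*p),.012))
w=snap('wrist');print(ctrl.sense()['t'])
```

```text
bowl [0.61282116 0.21980948] [ 0.50415992 -0.49690629  0.04608917]
bowl [0.61084441 0.21832754] [-0.08100877  0.08093977 -0.00601781]
[[ 0.45889769 -0.27743958  0.137     ]
 [ 0.44168565 -0.22236853  0.137     ]
 [ 0.49691088 -0.2115948   0.137     ]
 [ 0.51580375 -0.26408633  0.137     ]] [ 0.47832449 -0.24387231  0.137     ]
[ 0.46976846 -0.24073994  0.137     ]
A [ 0.44799349 -0.30481383  0.012     ]
A [ 0.41117988 -0.20778287  0.012     ]
B [ 0.43249863 -0.30667125  0.012     ]
B [ 0.40834469 -0.20596944  0.012     ]
B [ 0.62762392 -0.14944522  0.012     ]
0.4
```

```bash
python3 -m pendant '[{"dx":265,"dy":570,"dz":0,"claw":0},{"dx":265,"dy":570,"dz":0,"claw":0},{"dx":265,"dy":570,"dz":0,"claw":0},{"dx":265,"dy":570,"dz":0,"claw":0},{"dx":265,"dy":570,"dz":0,"claw":0},{"dx":265,"dy":570,"dz":0,"claw":0},{"dx":265,"dy":570,"dz":0,"claw":0},{"dx":265,"dy":570,"dz":0,"claw":0},{"dx":265,"dy":570,"dz":0,"claw":0},{"dx":265,"dy":570,"dz":0,"claw":0},{"dx":265,"dy":570,"dz":0,"claw":0},{"dx":265,"dy":570,"dz":-70,"claw":0},{"dx":265,"dy":570,"dz":-70,"claw":0},{"dx":265,"dy":570,"dz":-70,"claw":0},{"dx":265,"dy":570,"dz":-70,"claw":0}]' 40
python3 - <<'E'
from h import *
w=snap('wrist','d.png')
s=ctrl.sense();print(s['t'],s['ee_pos'],s['tcp_rot'],s['q'],s['contact_force'])
print(proj(w,(.516,-.03,.055)),proj(w,(.516,-.03,.027)))
E
```

```text
0.45 [ 0.25064138 -0.5997332   0.40460295] [-3.08014164e+00 -6.17774620e-01  7.72224653e-05] [ 1.07597366  0.39854363  0.04511588  1.53671482 -0.01870879  1.20687456
 -0.05069511] [-0.8934975   1.03016099 -0.73123427]
(np.float64(-507.75357255911354), np.float64(-637.9970247821267)) (np.float64(-398.73953144361894), np.float64(-532.1584720249665))schema error: expected keys dx, dy, dz, wx, wy, wz, claw
```

View pics/d.png

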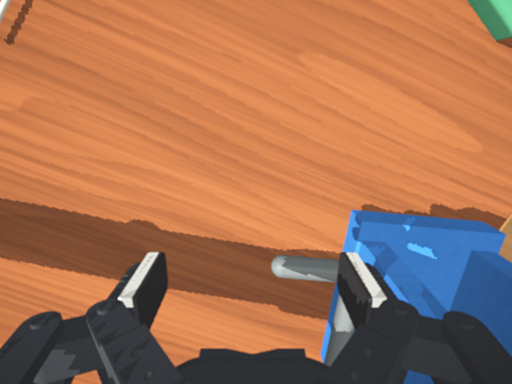

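The wrist view shows only bench, because the move was refused: every row needs all the keys.

```bash
python3 -m pendant '[{"dx":265,"dy":570,"dz":0,"wx":0,"wy":0,"wz":0,"claw":0},{"dx":265,"dy":570,"dz":0,"wx":0,"wy":0,"wz":0,"claw":0},{"dx":265,"dy":570,"dz":0,"wx":0,"wy":0,"wz":0,"claw":0},{"dx":265,"dy":570,"dz":0,"wx":0,"wy":0,"wz":0,"claw":0},{"dx":265,"dy":570,"dz":0,"wx":0,"wy":0,"wz":0,"claw":0},{"dx":265,"dy":570,"dz":0,"wx":0,"wy":0,"wz":0,"claw":0},{"dx":265,"dy":570,"dz":0,"wx":0,"wy":0,"wz":0,"claw":0},{"dx":265,"dy":570,"dz":0,"wx":0,"wy":0,"wz":0,"claw":0},{"dx":265,"dy":570,"dz":0,"wx":0,"wy":0,"wz":0,"claw":0},{"dx":265,"dy":570,"dz":0,"wx":0,"wy":0,"wz":0,"claw":0},{"dx":265,"dy":570,"dz":0,"wx":0,"wy":0,"wz":0,"claw":0},{"dx":265,"dy":570,"dz":-70,"wx":0,"wy":0,"wz":0,"claw":0},{"dx":265,"dy":570,"dz":-70,"wx":0,"wy":0,"wz":0,"claw":0},{"dx":265,"dy":570,"dz":-70,"wx":0,"wy":0,"wz":0,"claw":0},{"dx":265,"dy":570,"dz":-70,"wx":0,"wy":0,"wz":0,"claw":0}]' 40
python3 - <<'E'
from h import *
w=snap('wrist','e.png')
s=ctrl.sense();print(s['t'],s['ee_pos'],s['tcp_rot'],s['q'],s['contact_force'])
print(proj(w,(.516,-.03,.055)),proj(w,(.516,-.03,.027)))
E
```

```text
t: 2.33
ee_pos: [0.5165, -0.0302, 0.3368]
tcp_rot: [3.079, 0.616, 0.006]
contact_force: [-0.1, 0.2, 0.1]
grip_width: 0.0855
gripper_force: 0.0
2.375 [ 0.51646045 -0.03003838  0.3367861 ] [3.07931865 0.6164168  0.00568254] [ 0.30450928  0.2440561  -0.38123871  1.92245757  0.10851455  0.99093258
 -1.3013939 ] [-0.00823647 -0.31050043  0.18792855]
(np.float64(251.49744014209452), np.float64(194.10133399002072)) (np.float64(251.44591424911286), np.float64(185.0924262515599))
```

View pics/e.png

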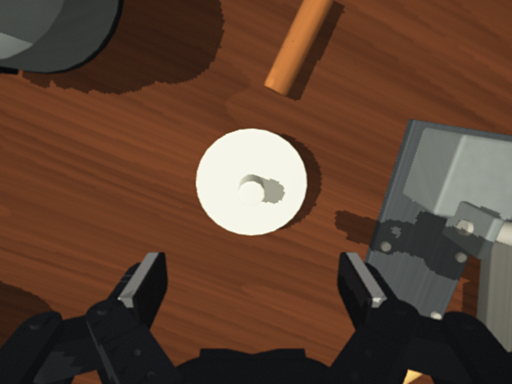

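Wrist view: flange ellipse centred at about (251,182), knob top at about (251,190). That is within 4 px of my prediction. Correcting now.

Run:
```python
from h import *
w=snap('wrist');g=w['img'].astype(int)
m=((g.min(2)>150)).astype(np.uint8);m[:, :180]=0;m[:,320:]=0;m[:115]=0;m[245:]=0
cn=max(cv2.findContours(m,0,1)[0],key=len);e=cv2.fitEllipse(cv2.convexHull(cn));print(e)
print(onz(w,*e[0],.026),onz(w,251,190,.055))
s=ctrl.sense();R=cv2.Rodrigues(s['tcp_rot'])[0];print(R,s['ee_pos']+R@[0,0,.155])
```

```text
((251.08665466308594, 181.4773406982422), (105.98975372314453, 110.31317138671875), 92.32360076904297)
[ 0.51895138 -0.02827611  0.026     ] [ 0.5193139  -0.02802645  0.055     ]
[[ 9.22917607e-01  3.84982367e-01  3.41595724e-03]
 [ 3.84985987e-01 -9.22922309e-01 -4.48172613e-04]
 [ 2.98012459e-03  1.72872206e-03 -9.99994065e-01]] [ 0.51686309 -0.0300814   0.18155633]
```

```bash
python3 -m pendant '[{"dx":2,"dy":1.5,"dz":-60,"wx":0,"wy":0,"wz":0,"claw":0},{"dx":2,"dy":1.5,"dz":-100,"wx":0,"wy":0,"wz":0,"claw":0},{"dx":2,"dy":1.5,"dz":-128,"wx":0,"wy":0,"wz":0,"claw":0},{"dx":2,"dy":1.5,"dz":-128,"wx":0,"wy":0,"wz":0,"claw":0},{"dx":2,"dy":1.5,"dz":-128,"wx":0,"wy":0,"wz":0,"claw":0}]'
python3 -m pendant '[{"dx":0,"dy":0,"dz":0,"wx":0,"wy":0,"wz":0,"claw":255},{"dx":0,"dy":0,"dz":0,"wx":0,"wy":0,"wz":0,"claw":255},{"dx":0,"dy":0,"dz":0,"wx":0,"wy":0,"wz":0,"claw":255},{"dx":0,"dy":0,"dz":0,"wx":0,"wy":0,"wz":0,"claw":255},{"dx":0,"dy":0,"dz":0,"wx":0,"wy":0,"wz":0,"claw":255},{"dx":0,"dy":0,"dz":0,"wx":0,"wy":0,"wz":0,"claw":255},{"dx":0,"dy":0,"dz":0,"wx":0,"wy":0,"wz":0,"claw":255},{"dx":0,"dy":0,"dz":0,"wx":0,"wy":0,"wz":0,"claw":255}]' 60
```

```text
t: 3.05
ee_pos: [0.5186, -0.0282, 0.2083]
tcp_rot: [3.08, 0.617, 0.004]
contact_force: [-0.1, -0.2, -0.1]
grip_width: 0.0854
gripper_force: 0.0
t: 4.05
ee_pos: [0.518, -0.0283, 0.2074]
tcp_rot: [3.08, 0.617, 0.001]
contact_force: [-1.2, -0.6, 5.7]
grip_width: 0.0216
gripper_force: 58.5
```

```bash
python3 -m pendant '[{"dx":0,"dy":0,"dz":20,"wx":0,"wy":0,"wz":0,"claw":255},{"dx":0,"dy":0,"dz":60,"wx":0,"wy":0,"wz":0,"claw":255},{"dx":0,"dy":0,"dz":120,"wx":0,"wy":0,"wz":0,"claw":255},{"dx":0,"dy":0,"dz":175,"wx":0,"wy":0,"wz":0,"claw":255},{"dx":0,"dy":0,"dz":175,"wx":0,"wy":0,"wz":0,"claw":255},{"dx":20,"dy":50,"dz":175,"wx":0,"wy":0,"wz":0,"claw":255},{"dx":40,"dy":105,"dz":175,"wx":0,"wy":0,"wz":0,"claw":255},{"dx":60,"dy":160,"dz":175,"wx":0,"wy":0,"wz":0,"claw":255},{"dx":80,"dy":210,"dz":175,"wx":0,"wy":0,"wz":0,"claw":255},{"dx":94,"dy":247,"dz":175,"wx":0,"wy":0,"wz":0,"claw":255},{"dx":94,"dy":247,"dz":175,"wx":0,"wy":0,"wz":0,"claw":255},{"dx":94,"dy":247,"dz":175,"wx":0,"wy":0,"wz":0,"claw":255}]'
python3 - <<'E'
from h import *
a=snap('scene');b=snap('side');w=snap('wrist')
s=ctrl.sense();print(s['ee_pos'],s['tcp_rot'],s['contact_force'])
big=lambda s,x,y:cv2.resize(cv2.cvtColor(s['img'][y:y+75,x:x+90],cv2.COLOR_RGB2BGR),None,fx=4.4,fy=4.4,interpolation=cv2.INTER_CUBIC)
top=np.hstack([big(a,295,140),big(b,160,175)])[:,:792]
wi=cv2.cvtColor(w['img'],cv2.COLOR_RGB2BGR)[:256];wi=np.hstack([wi,np.zeros((256,280,3),np.uint8)])
cv2.imwrite('pics/f.png',np.vstack([top,wi]))
E
```

```text
t: 5.55
ee_pos: [0.6113, 0.2178, 0.3797]
tcp_rot: [3.079, 0.617, -0.006]
contact_force: [0.9, -0.3, -1.9]
grip_width: 0.0219
gripper_force: 59.0
[0.61165281 0.21690444 0.38107941] [ 3.07953843e+00  6.13838115e-01 -1.94730635e-03] [ 0.75547238  0.16981758 -2.25055944]
```

View pics/f.png

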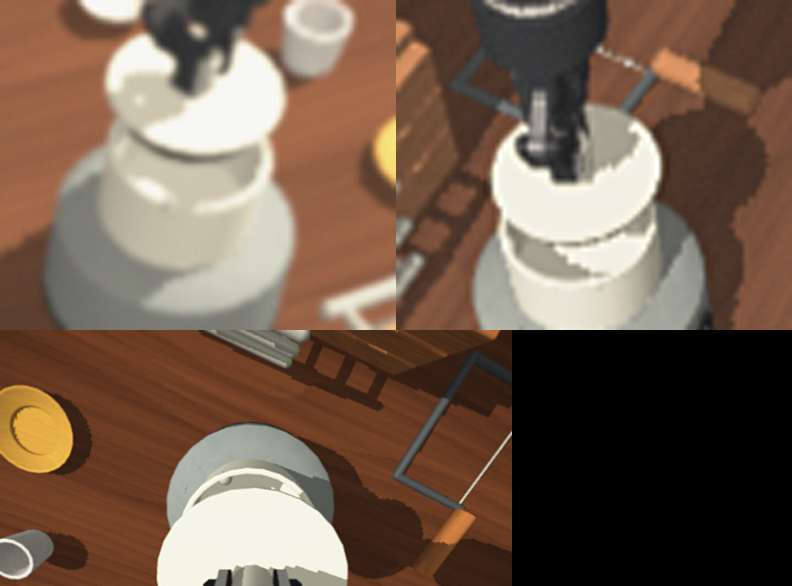

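The views show the lid over the bowl. Flange outline in the crops: scene crop leftmost (106,85), rightmost (286,100), bottom about 150; side crop left (492,185), right (661,165), bottom about 243. Next I check the tilt against a level flange.

Run:
```python
from h import *
a=snap('scene');b=snap('side');w=snap('wrist')
s=ctrl.sense();print(s['t'],s['ee_pos'],s['contact_force'])
t=np.linspace(0,2*np.pi,361)
c=s['ee_pos']
for n,S,k,ox,oy,sh in(('scene',a,4.4,295,140,0),('side',b,4.4,160,175,396),('wrist',w,1,0,-330,0)):
  for z in(.195,.200):
    p=np.array([proj(S,(c[0]+.054*np.cos(q),c[1]+.054*np.sin(q),z)) for q in t]);p=(p-[ox,oy])*k+[sh,0]
    print(n,z,*[np.round(p[i]) for i in(p[:,0].argmin(),p[:,0].argmax(),p[:,1].argmin(),p[:,1].argmax())])
# bowl rim from wrist: predicted arc top, housing extents
for r,z in((.052,.145),(.082,.085)):
  p=np.array([proj(w,(.612+r*np.cos(q),.219+r*np.sin(q),z)) for q in t])+[0,330]
  print('bowl',*[np.round(p[i]) for i in(p[:,0].argmin(),p[:,0].argmax(),p[:,1].argmin())])
R=cv2.Rodrigues(s['tcp_rot'])[0];print(R)
```

```text
5.85 [0.61167975 0.21764266 0.38180465] [ 0.36654207 -0.67852387 -1.87139098]
scene 0.195 [110.  88.] [285. 104.] [187.  34.] [209. 157.]
scene 0.2 [110.  82.] [287.  98.] [188.  28.] [210. 151.]
side 0.195 [485. 181.] [654. 169.] [577. 108.] [561. 243.]
side 0.2 [484. 177.] [653. 164.] [576. 103.] [561. 238.]
wrist 0.195 [159. 566.] [346. 566.] [252. 481.] [251. 650.]
wrist 0.2 [156. 570.] [349. 570.] [252. 483.] [251. 655.]
bowl [180. 535.] [321. 535.] [250. 469.]
bowl [162. 508.] [339. 509.] [250. 423.]
[[ 9.23253477e-01  3.84191344e-01  1.70880007e-04]
 [ 3.84191371e-01 -9.23253252e-01 -6.50467115e-04]
 [-9.21383126e-05  6.66196649e-04 -9.99999774e-01]]
```

Level to within the reading accuracy. The lid sits about 3 mm toward -tool x, so I shift +3/+1 and lower it in.

```bash
python3 -m pendant '[{"dx":3,"dy":1,"dz":0,"wx":0,"wy":0,"wz":0,"claw":255},{"dx":3,"dy":1,"dz":-10,"wx":0,"wy":0,"wz":0,"claw":255},{"dx":3,"dy":1,"dz":-20,"wx":0,"wy":0,"wz":0,"claw":255},{"dx":3,"dy":1,"dz":-30,"wx":0,"wy":0,"wz":0,"claw":255},{"dx":3,"dy":1,"dz":-30,"wx":0,"wy":0,"wz":0,"claw":255}]'
python3 -m pendant '[{"dx":0,"dy":0,"dz":-4,"wx":0,"wy":0,"wz":0,"claw":255},{"dx":0,"dy":0,"dz":-8,"wx":0,"wy":0,"wz":0,"claw":255},{"dx":0,"dy":0,"dz":-10,"wx":0,"wy":0,"wz":0,"claw":255},{"dx":0,"dy":0,"dz":-10,"wx":0,"wy":0,"wz":0,"claw":255}]'
```

```text
t: 6.48
ee_pos: [0.6142, 0.2195, 0.3501]
tcp_rot: [3.08, 0.618, -0.004]
contact_force: [-0.4, -0.9, -1.8]
grip_width: 0.0217
gripper_force: 59.0
t: 6.98
ee_pos: [0.6151, 0.2201, 0.3439]
tcp_rot: [-3.08, -0.618, -0.005]
contact_force: [-1.2, -1.5, 6.9]
grip_width: 0.0219
gripper_force: 59.8
```

```bash
python3 -m pendant '[{"dx":0,"dy":0,"dz":-4,"wx":0,"wy":0,"wz":0,"claw":255},{"dx":0,"dy":0,"dz":-8,"wx":0,"wy":0,"wz":0,"claw":255},{"dx":0,"dy":0,"dz":-8,"wx":0,"wy":0,"wz":0,"claw":255}]'
python3 -m pendant '[{"dx":0,"dy":0,"dz":-4,"wx":0,"wy":0,"wz":0,"claw":255},{"dx":0,"dy":0,"dz":-4,"wx":0,"wy":0,"wz":0,"claw":255}]'
```

```text
t: 7.35
ee_pos: [0.6145, 0.2196, 0.333]
tcp_rot: [3.08, 0.618, -0.001]
contact_force: [0.6, 0.2, -1.8]
grip_width: 0.0223
gripper_force: 59.1
t: 7.6
ee_pos: [0.6147, 0.2198, 0.3305]
tcp_rot: [3.08, 0.617, 0.0]
contact_force: [-1.7, -1.7, 3.7]
grip_width: 0.0221
gripper_force: 59.8
```

```bash
python3 -m pendant '[{"dx":0,"dy":0,"dz":-3,"wx":0,"wy":0,"wz":0,"claw":255},{"dx":0,"dy":0,"dz":-3,"wx":0,"wy":0,"wz":0,"claw":255},{"dx":0,"dy":0,"dz":-3,"wx":0,"wy":0,"wz":0,"claw":255}]'
python3 -m pendant '[{"dx":0,"dy":0,"dz":2,"wx":0,"wy":0,"wz":0,"claw":0},{"dx":0,"dy":0,"dz":2,"wx":0,"wy":0,"wz":0,"claw":0},{"dx":0,"dy":0,"dz":2,"wx":0,"wy":0,"wz":0,"claw":0},{"dx":0,"dy":0,"dz":2,"wx":0,"wy":0,"wz":0,"claw":0},{"dx":0,"dy":0,"dz":2,"wx":0,"wy":0,"wz":0,"claw":0},{"dx":0,"dy":0,"dz":2,"wx":0,"wy":0,"wz":0,"claw":0},{"dx":0,"dy":0,"dz":40,"wx":0,"wy":0,"wz":0,"claw":0},{"dx":0,"dy":0,"dz":90,"wx":0,"wy":0,"wz":0,"claw":0},{"dx":-60,"dy":-40,"dz":90,"wx":0,"wy":0,"wz":0,"claw":0},{"dx":-60,"dy":-60,"dz":90,"wx":0,"wy":0,"wz":0,"claw":0},{"dx":-60,"dy":-60,"dz":90,"wx":0,"wy":0,"wz":0,"claw":0}]'
python3 - <<'E'
from h import *
a=snap('scene');b=snap('side');w=snap('wrist')
big=lambda s,x,y:cv2.resize(cv2.cvtColor(s['img'][y:y+75,x:x+90],cv2.COLOR_RGB2BGR),None,fx=4.4,fy=4.4,interpolation=cv2.INTER_CUBIC)
top=np.hstack([big(a,295,140),big(b,160,175)])[:,:792]
wi=cv2.cvtColor(w['img'],cv2.COLOR_RGB2BGR)[:256];wi=np.hstack([wi,np.zeros((256,280,3),np.uint8)])
cv2.imwrite('pics/g.png',np.vstack([top,wi]))
t=np.linspace(0,2*np.pi,361)
for n,S,k,ox,oy,sh in(('scene',a,4.4,295,140,0),('side',b,4.4,160,175,396),('wrist',w,1,0,-330,0)):
    p=np.array([proj(S,(.612+.054*np.cos(q),.219+.054*np.sin(q),.1475)) for q in t]);p=(p-[ox,oy])*k+[sh,0]
    print(n,*[np.round(p[i]) for i in(p[:,0].argmin(),p[:,0].argmax(),p[:,1].argmin(),p[:,1].argmax())])
E
```

```text
t: 7.98
ee_pos: [0.6145, 0.22, 0.3304]
tcp_rot: [3.079, 0.617, 0.002]
contact_force: [-5.9, -2.6, 17.4]
grip_width: 0.0217
gripper_force: 61.2
t: 9.35
ee_pos: [0.5543, 0.1575, 0.4171]
tcp_rot: [3.079, 0.612, 0.001]
contact_force: [-0.2, 0.8, -0.2]
grip_width: 0.0851
gripper_force: 0.0
scene [103. 139.] [273. 154.] [178.  86.] [199. 208.]
side [495. 226.] [658. 214.] [583. 153.] [569. 286.]
wrist [139. 425.] [281. 433.] [207. 354.] [214. 503.]
```

View pics/g.png

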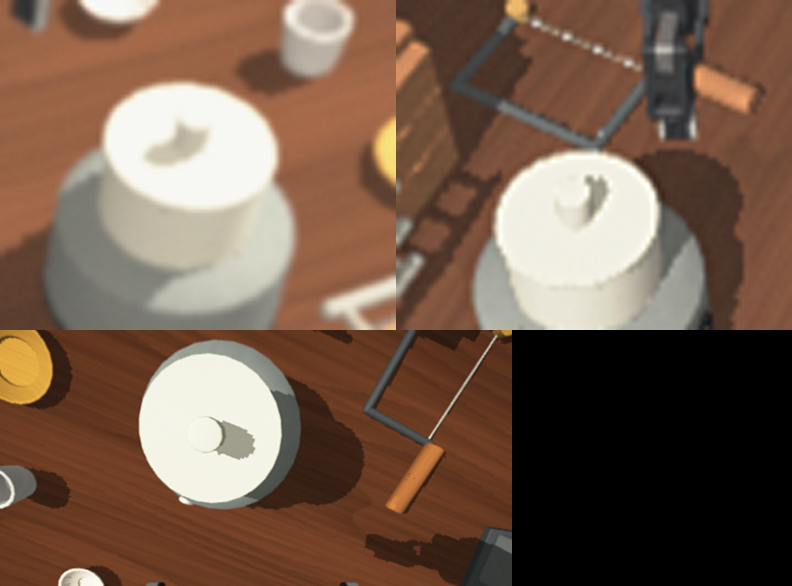

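The views show the flange level on the rim in all three cameras: scene 104–278, side 496–658, wrist 139–281, matching the seated prediction. Going to the lever with shut fingers.

```bash
python3 -m pendant '[{"dx":-20,"dy":-60,"dz":0,"wx":0,"wy":0,"wz":0,"claw":255},{"dx":-30,"dy":-115,"dz":0,"wx":0,"wy":0,"wz":0,"claw":255},{"dx":-45,"dy":-170,"dz":0,"wx":0,"wy":0,"wz":0,"claw":255},{"dx":-60,"dy":-225,"dz":0,"wx":0,"wy":0,"wz":0,"claw":255},{"dx":-75,"dy":-280,"dz":0,"wx":0,"wy":0,"wz":0,"claw":255},{"dx":-85,"dy":-335,"dz":0,"wx":0,"wy":0,"wz":0,"claw":255},{"dx":-90,"dy":-380,"dz":0,"wx":0,"wy":0,"wz":0,"claw":255},{"dx":-90,"dy":-402,"dz":0,"wx":0,"wy":0,"wz":0,"claw":255},{"dx":-90,"dy":-402,"dz":0,"wx":0,"wy":0,"wz":0,"claw":255},{"dx":-90,"dy":-402,"dz":0,"wx":0,"wy":0,"wz":0,"claw":255}]'
python3 - <<'E'
from h import *
w=snap('wrist','h.png');s=ctrl.sense();print(s['ee_pos'])
print('rest pad',proj(w,(.474,-.242,.137)),'press',proj(w,(.465,-.244,.137)))
E
```

```text
t: 10.75
ee_pos: [0.4657, -0.2404, 0.4165]
tcp_rot: [-3.078, -0.622, -0.001]
contact_force: [0.3, -0.7, -0.7]
grip_width: 0.0004
gripper_force: 0.0
[ 0.46556936 -0.24022032  0.416635  ]
rest pad (np.float64(258.26365829285726), np.float64(185.94455734362361)) press (np.float64(256.3128024778177), np.float64(195.8415519711601))
```

View pics/h.png

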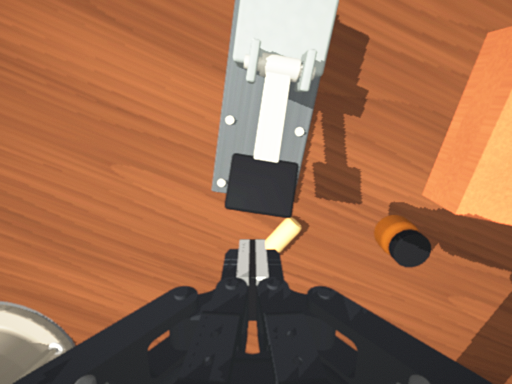

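Wrist view: black pad centre at (262,185), 4 px from my prediction, with the screwdriver handle on the bench at (283,235). Shifting -7 mm in y and pressing in stages.

```bash
python3 -m pendant '[{"dx":0,"dy":-7,"dz":-40,"wx":0,"wy":0,"wz":0,"claw":255},{"dx":0,"dy":-7,"dz":-75,"wx":0,"wy":0,"wz":0,"claw":255},{"dx":0,"dy":-7,"dz":-95,"wx":0,"wy":0,"wz":0,"claw":255},{"dx":0,"dy":-7,"dz":-110,"wx":0,"wy":0,"wz":0,"claw":255},{"dx":0,"dy":-7,"dz":-120,"wx":0,"wy":0,"wz":0,"claw":255},{"dx":0,"dy":-7,"dz":-120,"wx":0,"wy":0,"wz":0,"claw":255}]'
python3 -m pendant '[{"dx":0,"dy":0,"dz":-6,"wx":0,"wy":0,"wz":0,"claw":255},{"dx":0,"dy":0,"dz":-12,"wx":0,"wy":0,"wz":0,"claw":255},{"dx":0,"dy":0,"dz":-18,"wx":0,"wy":0,"wz":0,"claw":255},{"dx":0,"dy":0,"dz":-24,"wx":0,"wy":0,"wz":0,"claw":255},{"dx":0,"dy":0,"dz":-28,"wx":0,"wy":0,"wz":0,"claw":255},{"dx":0,"dy":0,"dz":-28,"wx":0,"wy":0,"wz":0,"claw":255},{"dx":0,"dy":0,"dz":-28,"wx":0,"wy":0,"wz":0,"claw":255}]'
python3 - <<'E'
from h import *
b=snap('side');w=snap('wrist')
B=cv2.resize(cv2.cvtColor(b['img'][110:190,230:330],cv2.COLOR_RGB2BGR),None,fx=4.8,fy=4.8,interpolation=cv2.INTER_CUBIC)
W=cv2.cvtColor(w['img'],cv2.COLOR_RGB2BGR)[:,100:400]
cv2.imwrite('pics/i.png',np.hstack([B,W]));s=ctrl.sense();print(s['ee_pos'],s['contact_force'])
E
```

```text
t: 11.55
ee_pos: [0.465, -0.2487, 0.2968]
tcp_rot: [-3.08, -0.619, -0.001]
contact_force: [-0.6, 0.8, 2.4]
grip_width: -0.0004
gripper_force: 1.2
t: 12.42
ee_pos: [0.4643, -0.2497, 0.2687]
tcp_rot: [3.08, 0.617, -0.001]
contact_force: [-4.7, -1.0, 5.2]
grip_width: 0.0002
gripper_force: 2.6
[ 0.4643141  -0.24963514  0.26878869] [-3.06150053 -1.36160221  5.85289012]
```

View pics/i.png

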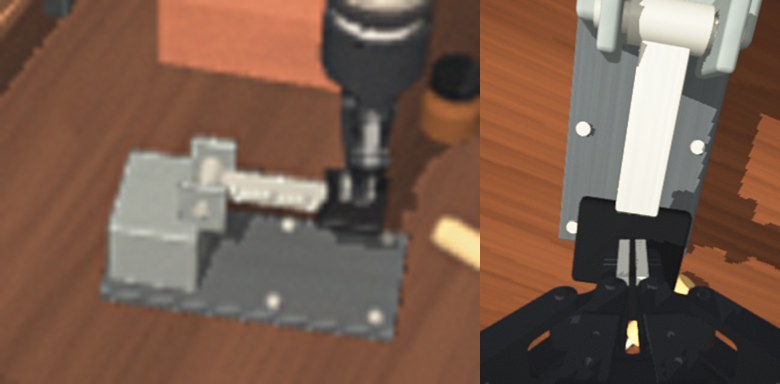

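The side view shows the lever parallel to the plate (about level), with the shut fingers on the pad. Force is about 5.5 N and tip height about 96 mm, both fitting level. Holding briefly, then handing in.

```bash
python3 -m pendant '[{"dx":0,"dy":0,"dz":0,"wx":0,"wy":0,"wz":0,"claw":255},{"dx":0,"dy":0,"dz":0,"wx":0,"wy":0,"wz":0,"claw":255},{"dx":0,"dy":0,"dz":0,"wx":0,"wy":0,"wz":0,"claw":255},{"dx":0,"dy":0,"dz":0,"wx":0,"wy":0,"wz":0,"claw":255},{"dx":0,"dy":0,"dz":0,"wx":0,"wy":0,"wz":0,"claw":255},{"dx":0,"dy":0,"dz":0,"wx":0,"wy":0,"wz":0,"claw":255},{"dx":0,"dy":0,"dz":0,"wx":0,"wy":0,"wz":0,"claw":255},{"dx":0,"dy":0,"dz":0,"wx":0,"wy":0,"wz":0,"claw":255}]' && python3 -c "
from rig import ctrl
print(ctrl.close_job())"
```

```text
t: 13.52
ee_pos: [0.4643, -0.2496, 0.2688]
tcp_rot: [3.08, 0.617, -0.001]
contact_force: [-3.7, -1.3, 6.0]
grip_width: 0.0001
gripper_force: 2.5
the job is handed in; nothing more can be done
None
```

I pressed the lid home level on the rim, let go of it, and handed the job in at about 13.5 s with the gripper holding the lever level at about 6 N; the hand-in returned no verdict.

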